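# Change over the sample drawer of an autosampler

## Task

The orange-lipped sample drawer of the autosampler is finished with and stands part-way out: push it fully home with the fingertips. Then hook a fingertip behind the lip of the blue-lipped drawer, through the finger notch in the deck, and draw that drawer out to its stop, pulling only from behind the lip without pinching the drawer front. Leave every vial standing in its place and everything else on the bench where it is, and finish with the hand clear.

Things in the scene. Friction and masses are not known exactly. Their poses are not given: they have to be found in the camera images.
- sampler: The autosampler, fixed to the bench: white housing, 360 mm wide. Origin: middle of the lower edge of its front face, at bench height. x points level into the housing (drawers come out along -x), y along the front, z up. Under a flat front deck (x = 0 to 205 mm) two drawers of one build sit side by side, centred at y = +86 and -86 mm (which is which changes). Behind it, to x = 420, a tower 300 mm tall.
- orange_drawer (a joint): Slide of the drawer with the orange lip, m: 0 = fully home, 0.14 = out at its stop, growing as it comes out towards the sampler's -x. Starts part-way out. It stays where it is left; about 2 N of friction.
- blue_drawer (a joint): Slide of the drawer with the blue lip, m: 0 = fully home, 0.14 = out at its stop, growing as it comes out towards the sampler's -x. Starts fully home. It stays where it is left; about 2 N of friction.
- orange_lip (a point): Middle of the upper rear edge of the orange drawer's lip (moves with the drawer). Axes as the sampler's. Same build as the blue drawer.
- blue_lip (a point): Middle of the upper rear edge of the blue drawer's lip (moves with the drawer): a blue bar 120 mm long (y), 14 mm thick, its top flush with the deck, 135 mm above the bench. Axes as the sampler's. At drawer value 0 its rear face is in line with the housing's front. Behind it (+x) the drawer is open for 60 mm to the vial rack and down to its floor, 87 mm below; the rear face runs straight down.
- orange_front: The dark front panel of the orange drawer, 164 mm wide (y), 94 mm high, from 40 to 134 mm above the bench, with a ring mark at its centre. Origin: middle of its outer face, 18 mm ahead (-x) of the lip's rear face; when the drawer is home this face stands 18 mm ahead of the housing. Axes as the sampler's. Push here to shut it.
- blue_front: The dark front panel of the blue drawer, same build and origin as the orange one. It covers the front of the lip as well; not to be pressed on or gripped.
- bench_vial_mid (a point): a 10 ml glass vial, 22 mm across and 46 mm tall; the point is its centre, half-way up. Loose; to be left standing, on the bench. Bystander.
- blue_vial_a_mid (a point): a 10 ml glass vial, 22 mm across and 46 mm tall; the point is its centre, half-way up. Loose; to be left standing, in a 28 mm deep well of the blue drawer's rack, 79 mm behind the lip's rear face.
- blue_vial_b_mid (a point): a 10 ml glass vial, 22 mm across and 46 mm tall; the point is its centre, half-way up. Loose; to be left standing, in a 28 mm deep well of the blue drawer's rack, 110 mm behind the lip's rear face.
- deck_vial_mid (a point): a 10 ml glass vial, 22 mm across and 46 mm tall; the point is its centre, half-way up. Loose; to be left standing, on the sampler's deck well behind the notches.
- sampler_deck (a point): Middle of the front edge of the deck's top, 135 mm above the bench. Axes as the sampler's. Over each drawer the deck has a finger notch, open upward and down into the drawer: 120 mm along y, centred on the drawer, reaching from x = 0 to 58 mm. The deck is 10 mm thick.
- amber_mid (a point): Amber glass bottle, 60 mm across, 125 mm tall; point 60 mm up its axis. Bystander.
- beaker_mid (a point): Small glass beaker, 68 mm across, 85 mm tall; point half-way up its axis. Bystander.
- forceps_mid (a point): Steel forceps lying on the bench, 125 mm long; point at the middle. Bystander.
- vial_box_mid (a point): Blue open box of vials, 118 x 86 x 45 mm; point at its centre. Bystander.

How it is judged (in metres and radians):
On the way, in this order (a step that is already met when the one before it is completed fails the run):
1. the orange drawer is pushed fully home while the blue one is still in (value of joint orange_drawer below 0.005 m and value of joint blue_drawer below 0.03 m), for 0.2 s.
2. the blue drawer is drawn out to its stop (value of joint blue_drawer above 0.132 m), for 0.2 s.
At the end, for the whole second after the job is handed in: Orange drawer home (within 5 mm), blue drawer out at its stop (within 8 mm of 140 mm) and at rest, the two loose vials in the blue drawer upright in their wells and the deck vial upright on the deck (tilt under 0.3 rad, not raised 10 mm) (value of joint orange_drawer below 0.005 m and value of joint blue_drawer above 0.132 m and velocity of joint blue_drawer between -0.01 and 0.01 m/s and angle between each of blue_vial_a_mid, blue_vial_b_mid, deck_vial_mid's own z axis and vertical below 0.3 rad and z of each of blue_vial_a_mid, blue_vial_b_mid in the frame of blue_lip below -0.054 m and z of deck_vial_mid in the frame of sampler_deck below 0.033 m); the robot touches nothing.
It fails at once if the blue drawer is drawn out before the orange one is home (value of joint blue_drawer above 0.03 m and value of joint orange_drawer above 0.015 m).
It fails at once if the front panel of the blue drawer is pressed or gripped (over 3 N) (contact force between the fingers and blue_front above 3 N).
It fails at once if a vial is lifted out (12 mm) or a vial, the bottle or the beaker is tipped over (z of any of blue_vial_a_mid, blue_vial_b_mid in the frame of blue_lip above -0.052 m or z of deck_vial_mid in the frame of sampler_deck above 0.035 m or angle between any of blue_vial_a_mid, blue_vial_b_mid, deck_vial_mid, bench_vial_mid, amber_mid, beaker_mid's own z axis and vertical above 0.4 rad).
It fails at once if the deck vial or something on the bench is moved by 25 mm (distance of any of deck_vial_mid, bench_vial_mid, amber_mid, beaker_mid, forceps_mid, vial_box_mid from where it was at the start of the episode above 0.025 m).
It also fails if it takes over 46 s, if anything falls off the work surface, if the arm or the gripper's body presses on something with over 40 N, if the wrist force passes 120 N, or if a joint passes its speed limit or range.

## Robot

A 6-joint arm with a two-finger parallel gripper is mounted at the origin on the work surface. World frame = base frame: x ahead of the robot, y to its left, z up, the work surface at z = 0. Lengths are in m, angles in degrees, forces in N, time in s.
With the tool pointing down it reaches from about 0.35 to 0.875 m from the base axis. Payload 4.2 kg.
Tool frame: the origin (TCP) lies midway between the tips of the shut fingers; the grasp point (between the pads) lies 19 mm behind it; z points along the fingers, y is the direction in which the jaws open and shut (so a half turn about z gives the same grasp; the last joint's range is limited). The gripper opens to 87 mm and grips with 3 to 60 N. Pads are 19 mm wide; open, the fingers measure 117 mm over their backs; the gripper's body (75 mm by 190 mm) begins 51 mm behind the grasp point.
Start: joints at [14.817, 22.042, 0.453, 0, -68.411, -14.817], TCP at [0.625, 0, 0.19] pointing down, gripper open.
Joint ranges: [-179.83, 179.83], [-69.29, 118.12], [-61.27, 80.66], [-181.25, 117.63], [-171.15, -9.14], [-177.46, 177.46]. Speed limits (degrees/s): [159.86, 159.86, 180, 180, 180, 180].

## Interface

Orientations are given as a 3x3 rotation matrix whose columns are the frame's x, y, z axes.
In Python, from station import r gives the robot as it stands.
- The arm moves only by the tool play_rows, never from a script. Its argument "commands" is a list that holds one entry, the list of rows, each a list of 7 numbers: the shift along the world's x, y, z in m, then the turn, a rotation vector about the world's x, y, z in rad, then the closure, from 0 (fully open) to 1 (shut). A call has 1 to 5 rows; each row is the pose to reach, as a shift and turn from the pose commanded when the call began; what a row does not reach only later rows make up. A row lasts 1/10 s, in which the tool goes at most 50 mm and 8.59 degrees, less where a joint would pass 70% of its speed; a pose out of reach is approached as far as the arm can. A call with a gripper value outside its range is refused whole. The fingers move at their own pace and stop on an object; the grip force is fixed at half the most. Time passes only in rows, so rows that repeat a pose let the fingers close. It gives the time, the measured TCP pose, the force and the opening at its end, in the units of the state.
- r.sense(): the state, without advancing time (a new reading comes with each control period).
- r.capture(name): name is "scene" or "side" or "wrist"; returns a dict with "image" (420x560x3 uint8, red, green, blue), "range_z" (420x560 float32, m along the optical axis (not along the pixel's ray), 0 where there is no reading), "intrinsics" (3x3 intrinsics, pixels), "extrinsics" (4x4, takes a point from camera to world coordinates); the wrist camera has in their place "mount" (4x4, takes a point from camera to tool coordinates, whose origin is the TCP and whose axes are the flange's). Camera axes: x right, y up, looking along -z (the intrinsics and any distortion apply to the point x, -y, -z); pixel columns grow to the right and rows downward; lengths in m; the calibration is good to about 2 mm. The wrist camera is an equidistant fisheye: a pixel r from the principal point sees the ray r / f radians off the axis. A picture is of the moment at which its call begins: read the wrist's pose just before it.
- r.finish_job(): hands the job in, once; it reports no verdict.
The state is a dict: "time_s": time; "joints": joint angles; "joint_velocities": joint speeds; "effort": joint torques, N m; "tcp_pos": TCP position; "ee_rot": TCP orientation; "wrist_force": force on the tool from outside, world axes, zero at the start; "moment": the same for the moment, N m; "gripper_width": opening from 0.0 (shut) to 1.0 (fully open).
Only numpy, scipy, OpenCV 4.12 (cv2) and the standard library are available. Lean on these libraries where they do the work, as an engineer would, in place of code of your own. Each camera call takes 0.05 s, during which the arm holds its last target. There are 200 camera calls.

## Working session

There is one attempt and no reset: what is moved stays moved. The work goes in short steps, Python scripts to look and compute and a tool call to move; the robot and the scene stay as the last step left them, time stands still between calls to the robot, and variables do not carry over. Pictures are saved under pics/ and viewed, about 8 in all and at most 12, crops included, and the job is handed in when it is done.

Besides the shell and the picture viewer there is one more tool, called after "Call:" as name([rows], argument=value, ...), one row to a line, values as JSON. play_rows: Moves the arm, as the interface text tells. Its arguments: {"type":"object","properties":{"commands":{"type":"array","items":{"type":"array","items":{"type":"array","items":{"type":"number"}}}}},"required":["commands"]}

```bash
mkdir -p pics; ls
cat > h.py <<'E'
import numpy as np, cv2
from station import r
def save(n,f):
    c=r.capture(n); cv2.imwrite(f,c["image"][:,:,::-1]); return c
def cloud(c):
    K=c["intrinsics"];z=c["range_z"];v,u=np.mgrid[:z.shape[0],:z.shape[1]]
    x=(u-K[0,2])/K[0,0]*z; y=(v-K[1,2])/K[1,1]*z
    P=np.stack([x,-y,-z,np.ones_like(z)],-1)@np.array(c["extrinsics"]).T
    return P[...,:3]
E
python3 - <<'E'
from h import *
print(r.sense())
for n in("scene","side"):
    c=save(n,f"pics/{n}0.png"); np.savez(f"{n}0.npz",**c)
    print(n,c["intrinsics"],c["extrinsics"],(c["range_z"]>0).mean(), c.keys())
E
```

```text
pics
{'time_s': 0.0, 'joints': array([ 1.48156239e+01,  2.20887167e+01,  3.79858840e-01, -3.06716203e-02,
       -6.84102700e+01, -1.48172555e+01]), 'joint_velocities': array([ 0.02928147,  0.02802431,  0.04397505,  0.01418819, -0.03657126,
        0.03171882]), 'effort': array([ 5.69075401e-04, -3.90661991e+01,  1.87403029e+01,  4.22001421e+00,
        1.09914420e-02, -1.81494070e-04]), 'tcp_pos': array([6.24327100e-01, 1.53597587e-05, 1.89377394e-01]), 'ee_rot': array([[-2.25914841e-04, -9.99997690e-01, -2.13728275e-03],
       [-9.99999973e-01,  2.26023154e-04, -5.04361373e-05],
       [ 5.09190962e-05,  2.13727130e-03, -9.99997715e-01]]), 'wrist_force': array([-0.9305667 ,  0.49511328,  0.8152806 ]), 'moment': array([-0.05956841,  0.03595171,  0.00057116]), 'gripper_width': 1.0000878264584496}
scene [[379.78983501   0.         283.04824718]
 [  0.         379.78983501 203.44907156]
 [  0.           0.           1.        ]] [[ 0.75463548 -0.36985187  0.54197314  1.07063903]
 [ 0.65582545  0.45090802 -0.60545432 -0.60619738]
 [-0.02045163  0.81233709  0.58282946  0.66834591]
 [ 0.          0.          0.          1.        ]] 0.9944897959183674 dict_keys(['image', 'range_z', 'intrinsics', 'extrinsics'])
side [[448.0630361    0.         278.06442573]
 [  0.         448.0630361  207.24773496]
 [  0.           0.           1.        ]] [[ 0.98122933  0.15807084 -0.11046542  0.43872707]
 [-0.19221371  0.7553704  -0.62647382 -0.74560577]
 [-0.01558493  0.63594746  0.77157497  1.01086411]
 [ 0.          0.          0.          1.        ]] 0.9959141156462585 dict_keys(['image', 'range_z', 'intrinsics', 'extrinsics'])
```

View pics/scene0.png

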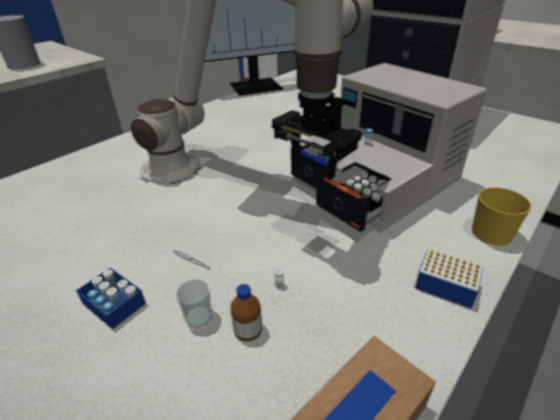

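View pics/side0.png

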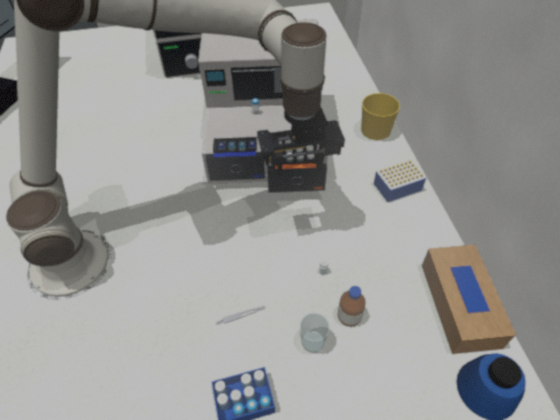

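Blue drawer is home at side (235,150); orange is out at side (298,167), scene (345,188). The front faces roughly −y world. The gripper hovers near the orange drawer. Next: the geometry from both views.

Run:
```python
from h import *
for n in("scene","side"):
    c=dict(np.load(f"{n}0.npz"));P=cloud(c);hsv=cv2.cvtColor(c["image"],cv2.COLOR_RGB2HSV)
    h,s,v=[hsv[...,i].astype(int) for i in range(3)]
    reg=(P[...,0]>.35)&(P[...,0]<.95)&(P[...,1]>-.2)&(P[...,1]<.4)&(P[...,2]>.03)&(P[...,2]<.16)
    for nm,m in(("orange",(h<14)&(s>140)&(v>70)),("blue",(h>108)&(h<130)&(s>150)&(v>50))):
        m=m&reg; k,l,st,ce=cv2.connectedComponentsWithStats(m.astype(np.uint8))
        for i in range(1,k):
            if st[i,4]>25:
                q=P[l==i]; print(n,nm,st[i],np.round(np.median(q,0),3),"\n",np.round(np.percentile(q,[3,97],axis=0),3))
                top=q[q[:,2]>np.percentile(q[:,2],50)]
                if np.ptp(q[:,0])>.04: print(cv2.fitLine(top[:,:2].astype(np.float32),cv2.DIST_HUBER,0,.01,.01).ravel())
    # deck top
    d=(P[...,0]>.4)&(P[...,0]<.9)&(P[...,1]>-.05)&(P[...,1]<.5)&(abs(P[...,2]-.135)<.006)&(s<60)
    print(n,"deck",d.sum(),np.median(P[d],0))
    rect=cv2.minAreaRect(P[d][:,:2].astype(np.float32));print(rect,cv2.boxPoints(rect))
    # tower/front plane
    f=(P[...,2]>.17)&(P[...,2]<.27)&(P[...,0]>.42)&(P[...,0]<.8)&(P[...,1]>.15)&(P[...,1]<.4)
    q=P[f];print("tower",f.sum()); 
    if f.sum()>50:
      # front face: per x-bin
      for x in np.arange(.42,.84,.04):
        z=q[abs(q[:,0]-x)<.01]
        if len(z): print(round(x,2),len(z),np.round(np.percentile(z[:,1],[5,25,50]),3))
    g=(P[...,2]>.05)&(P[...,2]<.12)&(P[...,0]>.42)&(P[...,0]<.85)&(P[...,1]>-.2)&(P[...,1]<.25);q=P[g]
    for x in np.arange(.42,.86,.02):
        z=q[abs(q[:,0]-x)<.005]
        if len(z): print("front",round(x,2),len(z),np.round(np.percentile(z[:,1],[5,25,50]),3))
```

```text
scene orange [325 179  37  19 160] [0.652 0.097 0.134] 
 [[0.596 0.086 0.132]
 [0.699 0.107 0.136]]
[ 0.99135596 -0.13119972  0.64891505  0.09695808]
scene blue [302 149  26  16 113] [0.497 0.177 0.134] 
 [[0.443 0.166 0.131]
 [0.537 0.191 0.136]]
[ 0.9865344  -0.16355391  0.4902129   0.17987815]
scene blue [419 274  25  14 177] [0.926 0.032 0.042] 
 [[0.903 0.027 0.031]
 [0.949 0.038 0.052]]
[0.9799034  0.19947268 0.9264036  0.03230989]
scene deck 2793 [0.67015234 0.28206511 0.13401927]
((0.5888170003890991, 0.3133678138256073), (0.43095678091049194, 0.36036917567253113), 81.36132049560547) [[0.3783111  0.12739821]
 [0.73459196 0.07326974]
 [0.7993229  0.49933743]
 [0.44304204 0.5534659 ]]
tower 3526
0.46 101 [0.394 0.396 0.398]
0.5 155 [0.391 0.393 0.394]
0.54 172 [0.383 0.385 0.386]
0.58 207 [0.344 0.378 0.38 ]
0.62 197 [0.371 0.373 0.374]
0.66 216 [0.365 0.366 0.367]
0.7 222 [0.359 0.36  0.362]
0.74 256 [0.353 0.355 0.356]
0.78 364 [0.353 0.357 0.37 ]
front 0.42 10 [0.178 0.179 0.18 ]
front 0.44 23 [0.175 0.177 0.178]
front 0.46 45 [0.171 0.173 0.174]
front 0.48 48 [0.17  0.171 0
[... 1128 characters left out ...]
 0.393]
0.54 197 [0.382 0.384 0.386]
0.58 216 [0.347 0.377 0.379]
0.62 196 [0.37  0.372 0.373]
0.66 40 [0.365 0.366 0.368]
front 0.42 30 [0.178 0.18  0.181]
front 0.44 60 [0.173 0.176 0.177]
front 0.46 58 [0.172 0.174 0.175]
front 0.48 57 [0.169 0.17  0.171]
front 0.5 62 [0.165 0.167 0.168]
front 0.52 65 [0.162 0.164 0.165]
front 0.54 76 [0.158 0.161 0.163]
front 0.56 69 [0.1   0.103 0.157]
front 0.58 60 [0.096 0.098 0.099]
front 0.6 49 [0.092 0.094 0.097]
front 0.62 70 [0.091 0.092 0.093]
front 0.64 110 [0.087 0.089 0.091]
front 0.66 104 [0.084 0.086 0.088]
front 0.68 98 [0.081 0.083 0.085]
front 0.7 121 [0.079 0.081 0.083]
front 0.72 66 [0.075 0.077 0.078]
front 0.74 29 [0.148 0.149 0.15 ]
```

Run:
```python
from h import *
a=cv2.imread("pics/side0.png")[60:220,180:370]; a=cv2.resize(a,None,fx=4,fy=3.7,interpolation=cv2.INTER_CUBIC); cv2.imwrite("pics/crop1.png",a)
print(r.sense()["tcp_pos"])
c=save("wrist","pics/wrist0.png"); np.savez("wrist0.npz",**c); print(c["intrinsics"],c["mount"])
```

```text
[6.24418667e-01 2.40852424e-05 1.89472280e-01]
[[325.1922621    0.         279.47201422]
 [  0.         325.1922621  212.74803776]
 [  0.           0.           1.        ]] [[ 3.98715807e-05  9.53133257e-01  3.02550811e-01  8.47338270e-02]
 [ 9.99999465e-01 -3.50845107e-04  9.73491291e-04  1.19183364e-03]
 [ 1.03401540e-03  3.02550611e-01 -9.53132760e-01 -1.94510338e-01]
 [ 0.00000000e+00  0.00000000e+00  0.00000000e+00  1.00000000e+00]]
```

View pics/wrist0.png

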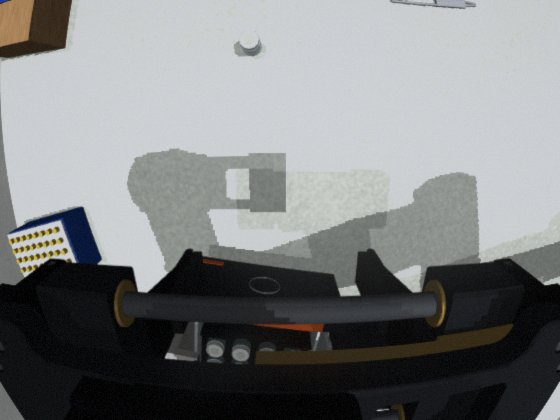

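The wrist view shows the orange front and its ring mark at (265,285), with the open jaws straddling in front of it. The fit from both views:

| Item | Value (world, m) |
|---|---|
| Sampler x axis | ≈ (0.155, 0.988), yaw −8.9° |
| Orange face centre | ≈ (0.642, 0.088), about 56 mm out |
| Blue lip | ≈ (0.484, 0.188) |

I'll shut the fingers, turn and come down in front of the orange panel.

Call:
play_rows([
  [[0.009,0.01,0,0,0,-0.08,1],[0.009,0.02,-0.03,0,0,-0.156,1],[0.009,0.03,-0.06,0,0,-0.156,1],[0.009,0.03,-0.1,0,0,-0.156,1],[0.009,0.03,-0.1,0,0,-0.156,1]],
])

```text
time_s: 0.65
tcp_pos: [0.629, 0.0295, 0.0841]
ee_rot: [[-0.156, -0.988, -0.013], [-0.988, 0.156, -0.002], [0.004, 0.013, -1.0]]
wrist_force: [-0.7, 0.3, -0.5]
gripper_width: 0.633
```

Call:
play_rows([
  [[0,0,0,0,0,0,1],[0,0,0,0,0,0,1],[0.002,0.01,0,0,0,0,1],[0.003,0.02,0,0,0,0,1],[0.005,0.03,0,0,0,0,1]],
])

```text
time_s: 1.15
tcp_pos: [0.6396, 0.0612, 0.0916]
ee_rot: [[-0.155, -0.988, 0.002], [-0.988, 0.155, 0.001], [-0.001, -0.002, -1.0]]
wrist_force: [-0.3, 0.3, -0.4]
gripper_width: 0.173
```

Run:
```python
from h import *
s=r.sense();print(s["tcp_pos"],s["ee_rot"],s["wrist_force"],s["gripper_width"])
c=save("side","pics/s1.png");P=cloud(c);a=c["image"][100:230,180:370,::-1];cv2.imwrite("pics/s1c.png",cv2.resize(a,None,fx=4,fy=4,interpolation=cv2.INTER_CUBIC))
d=(P[...,2]>.15)&(P[...,2]<.185)&(P[...,0]>.4)&(P[...,0]<.75)&(P[...,1]>.19)&(P[...,1]<.35)
print("deck vial",d.sum(),np.median(P[d],0))
```

```text
[0.6396064  0.06117095 0.09161548] [[-1.55172277e-01 -9.87885553e-01  1.92308518e-03]
 [-9.87886934e-01  1.55173847e-01  6.95320077e-04]
 [-9.85309184e-04 -1.79189632e-03 -9.99997909e-01]] [-0.32839407  0.26350287 -0.39041854] 0.17306927712588135
deck vial 73 [0.5690559  0.34214438 0.16803878]
```

View pics/s1c.png

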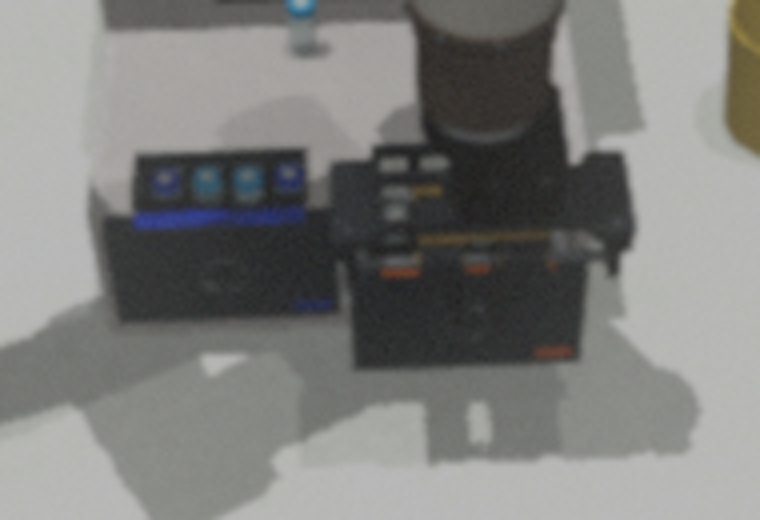

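Fingers are almost shut, just ahead of the orange panel, which is clear at crop (475,315). The deck vial is at (0.569, 0.342), far from the notches. Now push.

Call:
play_rows([
  [[0.001,0.008,0,0,0,0,1],[0.003,0.016,0,0,0,0,1],[0.004,0.022,0,0,0,0,1],[0.004,0.028,0,0,0,0,1],[0.005,0.034,0,0,0,0,1]],
])

```text
time_s: 1.7
tcp_pos: [0.6443, 0.094, 0.0904]
ee_rot: [[-0.156, -0.988, 0.0], [-0.988, 0.156, -0.0], [0.0, -0.0, -1.0]]
wrist_force: [0.4, -2.1, 0.2]
gripper_width: 0.006
```

Call:
play_rows([
  [[0.001,0.006,0,0,0,0,1],[0.002,0.012,0,0,0,0,1],[0.003,0.018,0,0,0,0,1],[0.004,0.024,0,0,0,0,1],[0.005,0.03,0,0,0,0,1]],
])

```text
time_s: 2.2
tcp_pos: [0.6489, 0.1245, 0.0904]
ee_rot: [[-0.155, -0.988, -0.0], [-0.988, 0.155, -0.0], [0.0, 0.0, -1.0]]
wrist_force: [-0.6, -2.8, 0.5]
gripper_width: 0.004
```

Contact holds at about 2–3 N of drawer friction. Continue in small steps until the force rises.

Call:
play_rows([
  [[0,0.002,0,0,0,0,1],[0.001,0.004,0,0,0,0,1],[0.001,0.006,0,0,0,0,1],[0.001,0.007,0,0,0,0,1],[0.001,0.008,0,0,0,0,1]],
])

```text
time_s: 2.7
tcp_pos: [0.65, 0.132, 0.0904]
ee_rot: [[-0.156, -0.988, 0.0], [-0.988, 0.156, 0.0], [-0.0, -0.0, -1.0]]
wrist_force: [0.7, -2.1, -0.3]
gripper_width: 0.008
```

Call:
play_rows([
  [[0,0.001,0,0,0,0,1],[0,0.002,0,0,0,0,1],[0,0.003,0,0,0,0,1],[0,0.003,0,0,0,0,1]],
])

```text
time_s: 3.1
tcp_pos: [0.6503, 0.1342, 0.0904]
ee_rot: [[-0.156, -0.988, 0.0], [-0.988, 0.156, -0.001], [0.001, -0.0, -1.0]]
wrist_force: [1.7, -4.0, -1.4]
gripper_width: 0.004
```

Call:
play_rows([
  [[0,0.001,0,0,0,0,1],[0,0.002,0,0,0,0,1],[0,0.003,0,0,0,0,1],[0,0.003,0,0,0,0,1]],
])

```text
time_s: 3.5
tcp_pos: [0.6502, 0.1342, 0.0905]
ee_rot: [[-0.156, -0.988, -0.001], [-0.988, 0.156, -0.005], [0.005, 0.0, -1.0]]
wrist_force: [3.2, -11.6, -0.6]
gripper_width: 0.005
```

The drawer hits its hard stop: −11.6 N and no more travel. TCP (0.650, 0.134) puts the face at y ≈ 0.144, against 0.143 predicted for home. Back off, lift and check it.

Call:
play_rows([
  [[-0.002,-0.015,0,0,0,0,1],[-0.005,-0.03,0,0,0,0,1],[-0.005,-0.035,0.04,0,0,0,1],[-0.005,-0.035,0.08,0,0,0,1],[-0.005,-0.035,0.12,0,0,0,1]],
])

```text
time_s: 4.0
tcp_pos: [0.6444, 0.1026, 0.212]
ee_rot: [[-0.156, -0.988, -0.0], [-0.988, 0.156, 0.001], [-0.001, 0.0, -1.0]]
wrist_force: [1.4, 0.8, 0.6]
gripper_width: 0.002
```

Call:
play_rows([
  [[-0.04,0.02,0,0,0,0,1],[-0.08,0.05,0,0,0,0,1],[-0.12,0.08,0,0,0,0,1],[-0.158,0.11,0,0,0,0,1],[-0.158,0.11,0,0,0,0,1]],
])

```text
time_s: 4.5
tcp_pos: [0.483, 0.2155, 0.2113]
ee_rot: [[-0.15, -0.989, -0.0], [-0.989, 0.15, 0.003], [-0.003, 0.0, -1.0]]
wrist_force: [0.1, 0.9, 0.4]
gripper_width: 0.005
```

Call:
play_rows([
  [[0,0,0,0,0,0,1],[0,0,0,0,0,0,1]],
])

```text
time_s: 4.7
tcp_pos: [0.4874, 0.2128, 0.2106]
ee_rot: [[-0.156, -0.988, 0.0], [-0.988, 0.156, 0.001], [-0.001, -0.0, -1.0]]
wrist_force: [0.1, -0.7, -0.2]
gripper_width: 0.007
```

Run:
```python
from h import *
s=r.sense();print(s["tcp_pos"],s["ee_rot"],s["wrist_force"],s["gripper_width"])
c=save("scene","pics/sc2.png")
xh=np.array([.155,.988]);yh=np.array([-.988,.155]);O=np.array([.6545,.1614])-.086*yh*-1
def S(P):
    d=P[...,:2]-O; return np.stack([d@xh,d@yh,P[...,2]],-1)
for n in("scene","side"):
    c=save(n,f"pics/{n}2.png");P=S(cloud(c))
    hsv=cv2.cvtColor(c["image"],cv2.COLOR_RGB2HSV);h,q,v=[hsv[...,i].astype(int) for i in range(3)]
    for nm,m in(("orange",(h<14)&(q>140)&(v>70)),("blue",(h>108)&(h<130)&(q>150)&(v>50))):
        m=m&(abs(P[...,2]-.134)<.006)&(abs(P[...,1])<.17)&(P[...,0]<.04)&(P[...,0]>-.16)
        print(n,nm,m.sum(),np.round(np.percentile(P[m],[5,50,95],axis=0),3) if m.sum()>10 else "")
    for y in(-.13,-.086,-.04,.04,.086,.13):
        g=(abs(P[...,1]-y)<.01)&(P[...,2]>.05)&(P[...,2]<.12)&(P[...,0]<.05)&(P[...,0]>-.15); print(n,y,g.sum(),np.median(P[g][:,0]).round(4) if g.sum() else "")
print("O",O,"tcp in S",S(s["tcp_pos"]))
a=c["image"][70:220,180:370,::-1];cv2.imwrite("pics/s2c.png",cv2.resize(a,None,fx=4,fy=4,interpolation=cv2.INTER_CUBIC))
```

```text
[0.48736006 0.21277992 0.21064673] [[-1.55884374e-01 -9.87775217e-01  4.27542087e-04]
 [-9.87775019e-01  1.55884645e-01  6.98858960e-04]
 [-7.56962808e-04 -3.13374202e-04 -9.99999664e-01]] [ 0.13001197 -0.67226178 -0.19447269] 0.007173640651434187
scene orange 176 [[-0.016 -0.138  0.132]
 [-0.009 -0.086  0.134]
 [-0.    -0.026  0.136]]
scene blue 127 [[-0.017  0.034  0.132]
 [-0.01   0.081  0.134]
 [-0.001  0.145  0.135]]
scene -0.13 145 -0.0159
scene -0.086 128 -0.0163
scene -0.04 115 -0.0164
scene 0.04 99 -0.0168
scene 0.086 95 -0.0172
scene 0.13 93 -0.0173
side orange 140 [[-0.013 -0.134  0.132]
 [-0.007 -0.083  0.135]
 [ 0.    -0.029  0.138]]
side blue 110 [[-0.014  0.037  0.132]
 [-0.007  0.087  0.135]
 [-0.002  0.139  0.138]]
side -0.13 117 -0.0163
side -0.086 117 -0.0167
side -0.04 115 -0.0169
side 0.04 118 -0.0166
side 0.086 117 -0.017
side 0.13 118 -0.0177
O [0.569532 0.17473 ] tcp in S [0.02485667 0.08708362 0.21064673]
```

View pics/s2c.png

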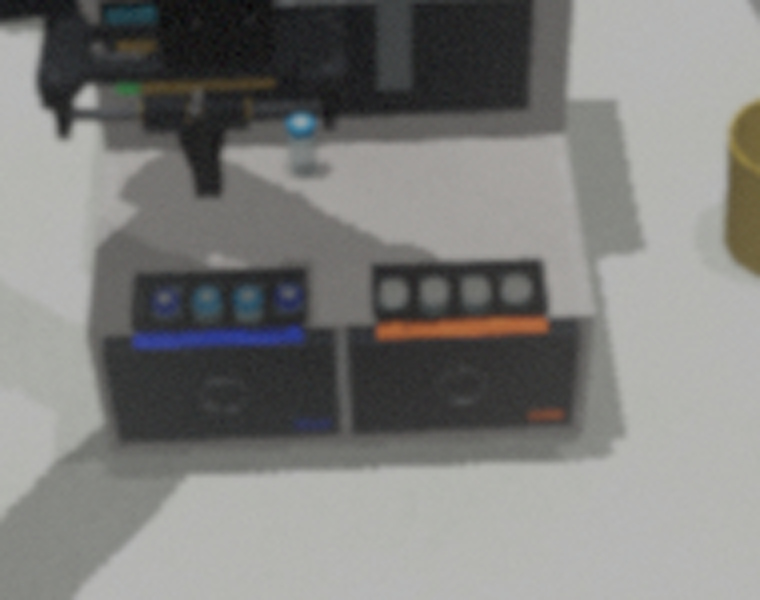

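Both drawers are flush and home; the orange lip is in line with the blue one at crop (460,328) and (220,337). The TCP sits at sampler (25, 87) mm, over the blue notch. Lower into the notch, then pull.

Call:
play_rows([
  [[0,0,-0.03,0,0,0,1],[0,0,-0.06,0,0,0,1],[0,0,-0.085,0,0,0,1],[0,0,-0.11,0,0,0,1],[0,0,-0.11,0,0,0,1]],
])

```text
time_s: 5.35
tcp_pos: [0.4852, 0.2106, 0.0967]
ee_rot: [[-0.158, -0.987, -0.007], [-0.987, 0.158, -0.005], [0.006, 0.006, -1.0]]
wrist_force: [-1.0, 0.3, 0.3]
gripper_width: 0.006
```

Call:
play_rows([
  [[-0.001,-0.005,0,0,0,0,1],[-0.002,-0.01,0,0,0,0,1],[-0.002,-0.015,0,0,0,0,1],[-0.003,-0.02,0,0,0,0,1],[-0.004,-0.025,0,0,0,0,1]],
])

```text
time_s: 5.85
tcp_pos: [0.4841, 0.1886, 0.1017]
ee_rot: [[-0.155, -0.988, 0.003], [-0.988, 0.155, 0.002], [-0.003, -0.003, -1.0]]
wrist_force: [0.5, 1.2, 1.3]
gripper_width: 0.006
```

Hooked: +y force, and the lip has moved about 9 mm. About 131 mm is left, so keep pulling smoothly.

Call:
play_rows([
  [[-0.001,-0.006,0,0,0,0,1],[-0.002,-0.012,0,0,0,0,1],[-0.003,-0.018,0,0,0,0,1],[-0.004,-0.024,0,0,0,0,1],[-0.005,-0.03,0,0,0,0,1]],
])

```text
time_s: 6.35
tcp_pos: [0.4781, 0.1576, 0.1005]
ee_rot: [[-0.155, -0.988, 0.0], [-0.988, 0.155, 0.0], [-0.0, -0.0, -1.0]]
wrist_force: [1.8, 2.6, 1.7]
gripper_width: 0.006
```

Call:
play_rows([
  [[-0.001,-0.006,0,0,0,0,1],[-0.002,-0.012,0,0,0,0,1],[-0.003,-0.018,0,0,0,0,1],[-0.004,-0.024,0,0,0,0,1],[-0.005,-0.03,0,0,0,0,1]],
])

```text
time_s: 6.85
tcp_pos: [0.4729, 0.1275, 0.1004]
ee_rot: [[-0.155, -0.988, -0.0], [-0.988, 0.155, -0.0], [0.0, 0.0, -1.0]]
wrist_force: [2.1, 3.2, 0.3]
gripper_width: 0.004
```

Call:
play_rows([
  [[-0.001,-0.006,0,0,0,0,1],[-0.002,-0.012,0,0,0,0,1],[-0.003,-0.018,0,0,0,0,1],[-0.004,-0.024,0,0,0,0,1],[-0.005,-0.03,0,0,0,0,1]],
])

```text
time_s: 7.35
tcp_pos: [0.4678, 0.0975, 0.1004]
ee_rot: [[-0.155, -0.988, -0.0], [-0.988, 0.155, -0.0], [0.0, 0.0, -1.0]]
wrist_force: [2.1, 2.3, -0.1]
gripper_width: 0.006
```

Call:
play_rows([
  [[-0.001,-0.005,0,0,0,0,1],[-0.002,-0.01,0,0,0,0,1],[-0.003,-0.015,0,0,0,0,1],[-0.003,-0.02,0,0,0,0,1],[-0.004,-0.025,0,0,0,0,1]],
])

```text
time_s: 7.85
tcp_pos: [0.4634, 0.0725, 0.1003]
ee_rot: [[-0.156, -0.988, -0.001], [-0.988, 0.156, -0.0], [0.001, 0.001, -1.0]]
wrist_force: [1.4, 1.6, 0.9]
gripper_width: 0.01
```

Call:
play_rows([
  [[0,-0.003,0,0,0,0,1],[-0.001,-0.006,0,0,0,0,1],[-0.001,-0.008,0,0,0,0,1],[-0.002,-0.01,0,0,0,0,1],[-0.002,-0.011,0,0,0,0,1]],
])

```text
time_s: 8.35
tcp_pos: [0.4619, 0.0619, 0.1003]
ee_rot: [[-0.155, -0.988, -0.0], [-0.988, 0.155, -0.0], [0.0, 0.0, -1.0]]
wrist_force: [0.0, 1.6, 0.3]
gripper_width: 0.004
```

Call:
play_rows([
  [[0,-0.001,0,0,0,0,1],[0,-0.002,0,0,0,0,1],[0,-0.003,0,0,0,0,1],[-0.001,-0.004,0,0,0,0,1],[-0.001,-0.004,0,0,0,0,1]],
])

```text
time_s: 8.85
tcp_pos: [0.4621, 0.0612, 0.1005]
ee_rot: [[-0.156, -0.988, 0.003], [-0.988, 0.156, 0.006], [-0.006, -0.002, -1.0]]
wrist_force: [-1.6, 13.3, -1.4]
gripper_width: 0.007
```

Force climbs to 13 N with no further travel, so the drawer is at its stop. Ease off the lip, lift straight out, then move clear.

Call:
play_rows([
  [[0.001,0.008,0,0,0,0,1],[0.003,0.02,0,0,0,0,1],[0.003,0.02,0.0,0,0,0,1],[0.003,0.02,0.04,0,0,0,1],[0.003,0.02,0.08,0,0,0,1]],
])

```text
time_s: 9.35
tcp_pos: [0.4628, 0.0771, 0.1803]
ee_rot: [[-0.155, -0.988, -0.004], [-0.988, 0.155, -0.003], [0.004, 0.004, -1.0]]
wrist_force: [1.7, -0.2, 0.2]
gripper_width: 0.007
```

Call:
play_rows([
  [[0,0,0.04,0,0,0,1],[0,0,0.08,0,0,0,1],[0,-0.04,0.1,0,0,0,1],[0,-0.08,0.1,0,0,0,1],[0,-0.08,0.1,0,0,0,1]],
])

```text
time_s: 9.85
tcp_pos: [0.4633, -0.0051, 0.2811]
ee_rot: [[-0.16, -0.987, 0.0], [-0.987, 0.16, -0.001], [0.001, -0.0, -1.0]]
wrist_force: [-0.0, 0.5, -0.2]
gripper_width: 0.005
```

Call:
play_rows([
  [[0,0,0,0,0,0,1],[0,0,0,0,0,0,1],[0,0,0,0,0,0,1]],
])

```text
time_s: 10.15
tcp_pos: [0.4638, -0.0014, 0.28]
ee_rot: [[-0.154, -0.988, -0.001], [-0.988, 0.154, -0.0], [0.001, 0.001, -1.0]]
wrist_force: [0.7, -0.5, 0.1]
gripper_width: 0.003
```

Run:
```python
from h import *
s=r.sense();print(s["tcp_pos"],s["wrist_force"],s["time_s"])
xh=np.array([.155,.988]);yh=np.array([-.988,.155]);O=np.array([.5695,.1747])
def S(P):
    d=P[...,:2]-O; return np.stack([d@xh,d@yh,P[...,2]],-1)
ims=[]
for n in("scene","side"):
    c=r.capture(n);P=S(cloud(c));ims.append(c["image"][:,:,::-1])
    for y in(-.13,-.086,-.04,.04,.086,.13):
        g=(abs(P[...,1]-y)<.01)&(P[...,2]>.05)&(P[...,2]<.12)&(P[...,0]<.05)&(P[...,0]>-.25); print(n,y,g.sum(),np.percentile(P[g][:,0],[20,50]).round(4) if g.sum() else "")
    a=cv2.cvtColor(np.load(f"{n}0.npz")["image"],cv2.COLOR_RGB2GRAY);
a=cv2.resize(ims[0][90:240,200:420],(560,382));b=cv2.resize(ims[1],(560,420))[:,:]
b2=cv2.resize(ims[1][70:220,180:370],(560,400))
cv2.imwrite("pics/f.png",np.hstack([cv2.resize(a,(400,290)),cv2.resize(b2,(400,290))]).repeat(1,0))
cv2.imwrite("pics/f.png",np.vstack([np.hstack([cv2.resize(a,(400,290)),cv2.resize(b2,(400,290))]),np.hstack([cv2.resize(ims[0],(400,300)),cv2.resize(ims[1],(400,300))])]))
```

```text
[ 0.46384998 -0.00138314  0.28000995] [ 0.69646025 -0.47176275  0.11134699] 10.15
scene -0.13 140 [-0.0172 -0.0161]
scene -0.086 128 [-0.0173 -0.0165]
scene -0.04 118 [-0.0174 -0.0164]
scene 0.04 368 [-0.1563 -0.0623]
scene 0.086 204 [-0.1572 -0.0707]
scene 0.13 231 [-0.1569 -0.0691]
side -0.13 117 [-0.0182 -0.0166]
side -0.086 120 [-0.0185 -0.0168]
side -0.04 118 [-0.0182 -0.0167]
side 0.04 362 [-0.1569 -0.0681]
side 0.086 360 [-0.1567 -0.0637]
side 0.13 366 [-0.1566 -0.0672]
```

View pics/f.png

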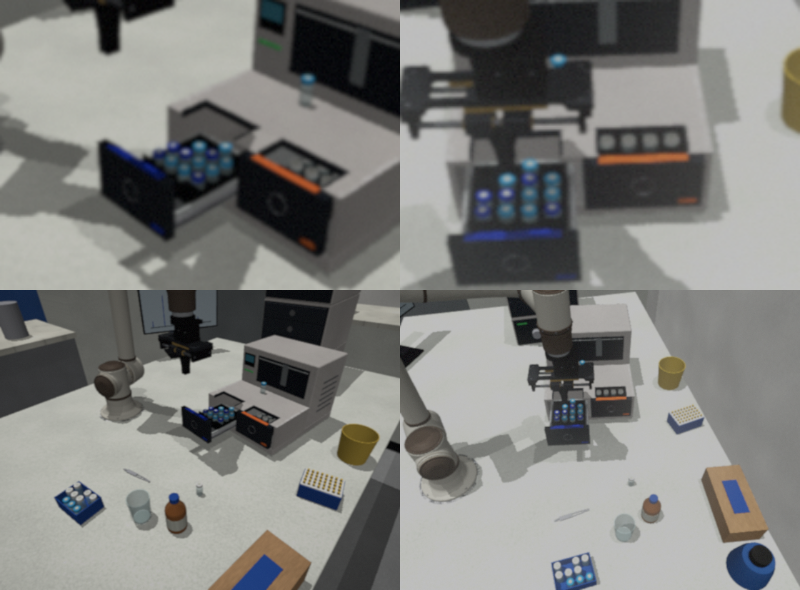

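The blue drawer is out with its vials standing, the orange one is home, the deck vial at (307,85) is upright, and the bench items have not moved. The face readings put the blue drawer's travel at about 140 mm. Handing in.

```bash
python3 -c "
from station import r
print(r.finish_job())"
```

```text
the job is handed in; nothing more can be done
None
```

The orange drawer is fully home and the blue drawer is out at its stop. I handed the job in with the arm clock at about 10 s of the 46 s allowed; no verdict was reported.

- **Orange drawer:** I pushed it about 56 mm with the shut fingertips until it met a hard stop at about 12 N. Both cameras now show its face 16–18 mm ahead of the housing, where 18 mm is nominal when home.
- **Blue drawer:** I lowered the shut fingers through the notch and pulled only from behind the lip, at about 2–4 N, until the stop gave about 13 N. The face readings moved from about −17 mm to −157 mm, which is about 140 mm of travel.
- **Final state:** The last pictures show the vials in the blue drawer and the deck vial standing. The bench items looked unmoved; I checked them by eye only. The hand is clear at 0.28 m height, with wrist force near zero.

No check failed. The only disagreement was about 2 mm between the predicted and felt stop position, which is within the calibration error.

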